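# Line up the lid hinge of a display case and hold it for the pin

## Task

Two wood offcuts, a block and a round stub, stand in the way in front of the case's back rail: first put both in the plastic basket. Then pick up the loose lid by its wooden pull and bring its single hinge knuckle in between the two knuckles on the rail, so that the holes line up well enough for the hinge pin to slide straight through, with the lid level. Finish while still holding the lid up there, lined up, in the gripper (do not let go and do not fit the pin), and leave everything else on the bench alone.

Things in the scene. Friction and masses are not known exactly. Their poses are not given: they have to be found in the camera images.
- jamb_eye (a point): where the lid's knuckle must go: on the rail hinge's axis, midway between its two knuckles, 60 mm above the bench. The axis runs level along this frame's y; z up; the rail's front face lies 10.5 mm in +x. The knuckles are steel tubes, 19 mm outside, 11 mm bore, each 20 mm long, with a 29 mm gap between them (y -14.5 to +14.5 mm).
- jamb: the case's back rail: fixed wooden bar 50 (x) x 150 (y) x 60 mm high, its front face to -x (roughly to the robot); origin under its centre, 35.5 mm in +x from jamb_eye, same axes. A 3 mm steel hinge leaf lies on its top. Behind it (+x) a foot board 90 mm deep with two clamps, 42 mm tall at most. Its place and yaw vary.
- lid_pull (a point): centre of the wooden pull on the loose lid, 29.5 mm above the lid's underside. The pull is a bar 20 (x) x 60 (y) x 35 mm high on the middle of the lid, its top 47 mm above the lid's underside. The lid is a board 100 (x) x 80 (y) x 12 mm, about 0.2 kg, lying flat on the bench, hinge at its +x end; z up.
- lid_eye (a point): centre of the lid's knuckle, a steel tube 19 mm outside, 11 mm bore, 24 mm long along y, its axis 12 mm above the lid's underside; 60.5 mm in +x of the pull's centre and 17.5 mm below it; same axes. It goes to jamb_eye with the lid's x and y along the rail's; pushed on (+x), it meets the rail's face 1 mm past the lined-up place.
- block_center (a point): centre of the rectangular wood offcut, 44 (x) x 30 (y) x 55 mm (height), standing upright on the bench
- stub_center (a point): centre of the round wood offcut, an upright stub of dowel 34 mm in diameter, 55 mm tall
- basket: open plastic waste basket, fixed, 200 (x) x 150 (y) x 70 mm high, walls and floor 5 mm; origin at the centre of its underside
- pin: loose steel hinge pin, 6 mm thick, 91 mm long with a small head, lying on the bench for later; leave it alone
- screwdriver: screwdriver lying on the bench; leave it alone
- glue: white glue bottle, 48 mm wide, 130 mm tall; leave it alone
- paintjar: glass paint jar, 60 mm wide, 75 mm tall; leave it alone
- tissues: tissue pack, 110 x 70 x 35 mm; leave it alone
- flower: folded red card flower, about 75 mm wide, 30 mm tall; leave it alone
- lid: the loose lid as a whole; origin at the centre of its underside, axes as lid_pull
- block: the rectangular offcut as a whole; origin at the centre of its underside
- stub: the round offcut as a whole; origin at the centre of its underside
Not all that is in view belongs to the job. Leave any blue, green or white look-alike of the stub alone.

How it is judged:
On the way, in this order (a step that is already met when the one before it is completed fails the run):
1. both offcuts lie in the basket, let go, the lid not yet picked up (x of block_center in the frame of basket between -0.095 and 0.095 m and y of block_center in the frame of basket between -0.07 and 0.07 m and z of block_center in the frame of basket between 0 and 0.065 m and x of stub_center in the frame of basket between -0.095 and 0.095 m and y of stub_center in the frame of basket between -0.07 and 0.07 m and z of stub_center in the frame of basket between 0 and 0.065 m and contact force between the fingers and block below 0.1 N and contact force between the fingers and stub below 0.1 N), for 0.2 s.
2. the lid is lifted off the bench in the gripper (height (world z) of lid above 0.02 m and contact force between the fingers and lid above 1 N), for 0.2 s.
At the end, for the whole second after the job is handed in: Lid in the gripper (over 1 N) and still, its knuckle centre within 3.5 mm of the midpoint between the rail's knuckles along each rail axis, hinge axes parallel within 0.08 rad, lid level within 0.12 rad; both offcuts released inside the basket (all of step 1 and x of lid_eye in the frame of jamb_eye between -0.0035 and 0.0035 m and y of lid_eye in the frame of jamb_eye between -0.0035 and 0.0035 m and z of lid_eye in the frame of jamb_eye between -0.0035 and 0.0035 m and angle between the y axis of lid_eye and the y axis of jamb_eye, either way round below 0.08 rad and angle between lid's own z axis and vertical below 0.12 rad and linear speed of lid below 0.02 m/s and contact force between the fingers and lid above 1 N); the arm keeps its last pose, push and grip.
It fails at once if one of the other things on the bench is moved more than 30 mm (distance of any of pin, screwdriver, glue, paintjar, tissues, flower from where it was at the start of the episode above 0.03 m).
It also fails if it takes over 64 s, if anything falls off the work surface, if the arm or the gripper's body presses on something with over 40 N, if the wrist force passes 120 N, or if a joint passes its speed limit or range.

## Robot

A 7-joint arm with a two-finger parallel gripper is mounted at the origin on the work surface. World frame = base frame: x ahead of the robot, y to its left, z up, the work surface at z = 0. Lengths are in m, angles in rad, forces in N, time in s.
With the tool pointing down it reaches from about 0.4 to 0.85 m from the base axis. Payload 10.4 kg.
Tool frame: the origin (TCP) lies on the centre line of the jaws, within the pads' length; the fingertips stand r.finger_overhang ahead of it and the grasp point (between the pads) lies 5 mm behind it (r.finger_overhang is the distance from the TCP to the fingertips, in m); z points along the fingers, y is the line along which they close (so a half turn about z gives the same grasp; the last joint's range is limited). The gripper opens to 87 mm and grips with 3 to 60 N. Pads are 19 mm wide; open, the fingers measure 117 mm over their backs; the gripper's body (75 mm by 190 mm) begins 51 mm behind the grasp point.
Start: joints at [1.24, 0.332, -0.065, 1.46, 0.022, 1.35, -0.088], TCP at [0.189, -0.596, 0.237] pointing down, gripper open.
Joint ranges: [-2.6, 2.6], [-0.5, 2.12], [-1.47, 1.34], [0.16, 2.42], [-1.27, 4.41], [0.06, 2.06], [-2.6, 2.6]. Speed limits (rad/s): [2.22, 2.22, 2.79, 2.79, 3.14, 3.14, 3.14].

## Interface

Orientations are given as a unit quaternion [x, y, z, w].
In Python, from bench import read_state, viewer, r gives the robot as it stands.
- The arm moves only by the tool carry_out, never from a script. Its argument "moves" is a list of rows, each a list of 6 numbers: the shift along the tool's x, y, z in units of 40 mm (1.0 is 40 mm), then the turn, a rotation vector about the tool's x, y, z in units of 8 degrees (1.0 is 8 degrees). A call has 1 to 20 rows; each row shifts and turns the commanded pose from where the row before left it, along the tool's axes as they then stand; what a row does not reach is not made up. A row lasts 1/8 s, in which the tool goes at most 62.5 mm and 10.7 degrees, less where a joint would pass 70% of its speed; a pose out of reach is approached as far as the arm can. A call is refused whole if a number of a shift passes 1 or a number of a turn 1, either way. A call with a gripper value outside its range is refused whole. "fingers" is the finger opening in mm, from 0 to 87, set as the call begins (left out, the last holds). The fingers move at their own pace and stop on an object; "force" is the grip in N (left out, the last holds). Time passes only in rows, so rows that do not move let the fingers close. It gives the time, the measured TCP pose, the force, the opening and the grip force at its end, in the units of the state.
- read_state(): the state, without advancing time (a new reading comes with each control period).
- viewer.camera(name): name is "side" or "top"; returns a dict with "pixels" (400x640x3 uint8, red, green, blue), "range_z" (400x640 float32, m along the optical axis (not along the pixel's ray), 0 where there is no reading), "fx", "fy", "cx", "cy" (pixels), "xyz" and "orientation" of the camera in the world. Camera axes: x right, y down, z forward; pixel columns grow to the right and rows downward; lengths in m; the calibration is good to about 2 mm. A picture is of the moment at which its call begins.
- r.close_job(): hands the job in; it is judged then, once.
The state is a dict: "time": time; "joint_positions": joint angles; "joint_vel": joint speeds; "joint_torque": joint torques, N m; "ee_pos": TCP position; "eef_rot": TCP orientation; "ft_force": force on the tool from outside, world axes, zero at the start; "torque": the same for the moment, N m; "width": finger opening in m; "grip_force": force on a finger pad.
Only numpy, scipy, OpenCV 4.12 (cv2) and the standard library are available. Lean on these libraries where they do the work, as an engineer would, in place of code of your own. Each camera call takes 0.05 s, during which the arm holds its last target. There are 200 camera calls.

## Working session

There is one attempt and no reset: what is moved stays moved. The work goes in short steps, Python scripts to look and compute and a tool call to move; the robot and the scene stay as the last step left them, time stands still between calls to the robot, and variables do not carry over. Pictures are saved under pics/ and viewed, at most 10 in all, crops included, and the job is handed in when it is done.

Besides the shell and the picture viewer there is one more tool, called after "Request:" as name(argument=value, ...) on one line, values as JSON. carry_out: Moves the arm, as the interface text tells. Its arguments: {"type":"object","properties":{"moves":{"type":"array","items":{"type":"array","items":{"type":"number"}}},"fingers":{"type":"number"},"force":{"type":"number"}},"required":["moves"]}

```bash
mkdir -p pics; cat > h.py <<'E'
import numpy as np, cv2
from scipy.spatial.transform import Rotation as R
from bench import read_state, viewer, r
def snap(name,fn=None):
    c=viewer.camera(name)
    if fn: cv2.imwrite('pics/'+fn,c['pixels'][:,:,::-1]); np.savez('pics/'+fn+'.npz',**c)
    return c
def cloud(c):
    z=c['range_z']; v,u=np.mgrid[:z.shape[0],:z.shape[1]]
    p=np.stack([(u-c['cx'])/c['fx']*z,(v-c['cy'])/c['fy']*z,z],-1)
    w=p@R.from_quat(c['orientation']).as_matrix().T+np.array(c['xyz'])
    w[z==0]=np.nan
    return w
E
python3 - <<'E'
from h import *
for n in('top','side'):
    c=snap(n,n+'0.png'); print(n,c['xyz'],c['orientation'],c['fx'],c['cx'],c['cy'])
s=read_state(); print(s['time'],s['ee_pos'],s['eef_rot'],r.finger_overhang,s['width'])
E
```

```text
top [0.45643434 0.0197012  1.61602363] [ 0.7127144  -0.70080921  0.02062426 -0.02189237] 512.0516540889562 314.4465084970247 198.59151651385466
side [0.38108645 0.68590418 0.74947388] [-0.13504608  0.91268042 -0.38282122  0.04716908] 381.6962716144532 324.318055023102 195.6382374073213
0.1 [ 0.18925355 -0.5952974   0.23584637] [ 9.88176719e-01  1.53317823e-01 -1.36309102e-04 -6.31971924e-04] 0.014 0.0867550331047831
```

View pics/top0.png

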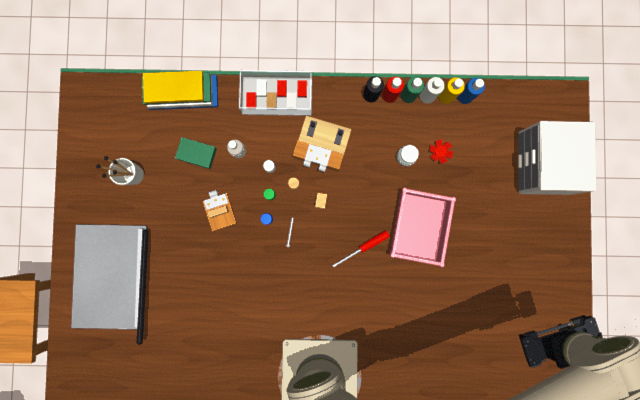

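View pics/side0.png

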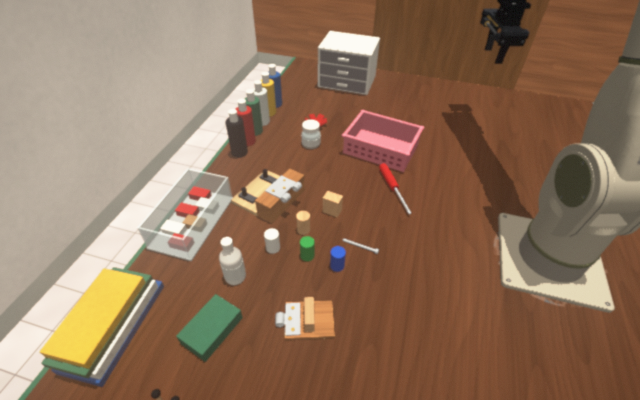

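Top view: wood-coloured block at (321,200). Round candidates are wood (293,183), white (268,166), green (269,194) and blue (266,218); only the wood one fits the stub. The lid is at (219,211), the rail at (322,145) with its hinge leaf at about (318,157), the basket at (423,227), the pin at (290,232) and the screwdriver at (362,248). I'll confirm in a crop.

```bash
python3 - <<'E'
from h import *
c=dict(np.load('pics/top0.png.npz')); im=c['pixels'][:,:,::-1]
cv2.imwrite('pics/crop1.png',cv2.resize(im[105:245,190:360],None,fx=4.2,fy=4.2,interpolation=cv2.INTER_CUBIC))
w=cloud(c)
def reg(n,u0,u1,v0,v1,z0,z1):
    p=w[v0:v1,u0:u1].reshape(-1,3); p=p[(p[:,2]>z0)&(p[:,2]<z1)]
    rc=cv2.minAreaRect((p[:,:2]*1000).astype(np.float32))
    print(n,len(p),p.mean(0).round(4),'rect',np.round(rc[0],1),np.round(rc[1],1),round(rc[2],1))
reg('block',308,335,188,212,.045,.07)
reg('stub',284,303,174,193,.045,.07)
reg('pull',198,242,186,236,.038,.06)
reg('lid',198,242,186,236,.006,.06)
reg('lidknuck',198,242,186,204,.006,.06)
reg('rail',290,355,112,172,.052,.08)
reg('knucktop',290,355,112,172,.0655,.08)
reg('basket',385,460,180,270,.055,.09)
reg('table',250,300,260,300,-.02,.02)
E
```

```text
block 141 [0.5465 0.004  0.0541] rect [546.2   4. ] [29.7 44. ] 81.7
stub 96 [0.5978 0.0894 0.0541] rect [597.3  90. ] [31.  30.5] 89.8
pull 130 [0.507  0.3213 0.0453] rect [507.3 321.6] [19.8 60. ] 19.7
lid 882 [0.5106 0.3215 0.0178] rect [511.2 322.2] [139.4 149.8] 88.9
lidknuck 253 [0.5499 0.3285 0.0144] rect [560.3 325.5] [ 54.  130.4] 0.3
rail 864 [0.6824 0.0159 0.0613] rect [676.7  18. ] [149.7  70.5] 74.5
knucktop 137 [0.6709 0.017  0.0682] rect [675.9  17.9] [145.1  66.7] 75.3
basket 816 [ 0.472  -0.3098  0.0684] rect [ 471.  -305.9] [161.1 211.8] 79.9
table 1988 [ 0.2976  0.1444 -0.001 ] rect [297.2 144.8] [123.4 155.3] 1.2
```

View pics/crop1.png

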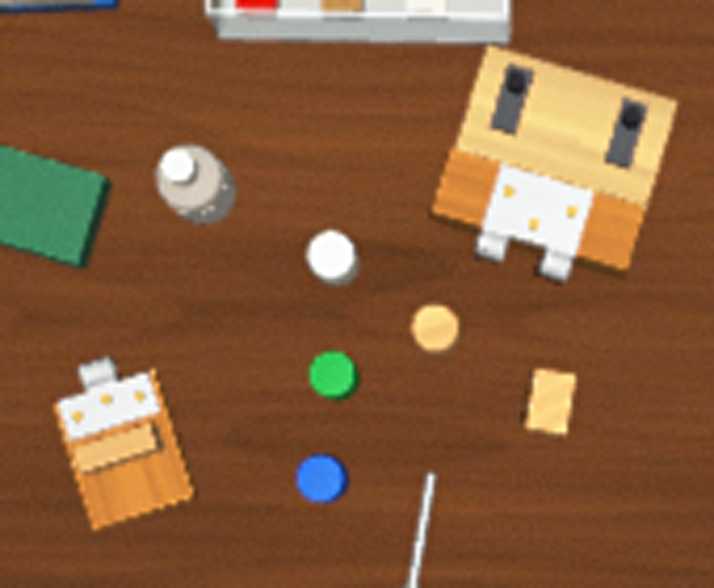

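The crop confirms the wood stub at (435,328) and block at (551,402), with green, blue and white look-alikes beside it. Next I'll work out the moves.

```bash
cat >> h.py <<'E'
def go(pos,yaw,s=None):
    """total shift (tool axes now, 40 mm units) and then total turn (8 deg units)"""
    s=s or read_state(); q=R.from_quat(s['eef_rot']); m=q.as_matrix()
    d=m.T@(np.array(pos)-s['ee_pos'])/.04
    t=R.from_matrix(np.array([[np.cos(yaw),np.sin(yaw),0],[np.sin(yaw),-np.cos(yaw),0],[0,0,-1]]))if 0 else None
    a=np.radians(yaw); T=R.from_matrix(np.array([[np.cos(a),np.sin(a),0],[np.sin(a),-np.cos(a),0],[0,0,-1]]))
    print('shift',d.round(3),'max/1row',np.abs(d).max().round(2),'turn',((q.inv()*T).as_rotvec(degrees=True)/8).round(3))
E
python3 - <<'E'
from h import *
go((.546,.004,.15),81.7)
E
```

```text
shift [ 13.039 -11.573   2.16 ] max/1row 13.04 turn [-9.000e-03 -5.000e-03 -8.008e+00]
```

Request:
carry_out(moves=[[0.93,-0.83,0.155,0,0,0],[0.93,-0.83,0.155,0,0,0],[0.93,-0.83,0.155,0,0,0],[0.93,-0.83,0.155,0,0,0],[0.93,-0.83,0.155,0,0,0],[0.93,-0.83,0.155,0,0,0],[0.93,-0.83,0.155,0,0,0],[0.93,-0.83,0.155,0,0,0],[0.93,-0.83,0.155,0,0,0],[0.93,-0.83,0.155,0,0,0],[0.93,-0.83,0.155,0,0,0],[0.93,-0.83,0.155,0,0,0],[0.93,-0.83,0.155,0,0,0],[0.93,-0.83,0.155,0,0,0],[0,0,0,0,0,-1],[0,0,0,0,0,-1],[0,0,0,0,0,-1],[0,0,0,0,0,-1],[0,0,0,0,0,-1],[0,0,0,0,0,-1]], fingers=87)

```text
time: 2.6
ee_pos: [0.5446, 0.005, 0.1494]
eef_rot: [0.839, 0.544, -0.0, -0.0]
ft_force: [-0.3, -0.5, 0.4]
width: 0.0875
grip_force: 0.0
```

Request:
carry_out(moves=[[0,0,0,0,0,-1],[0,0,0,0,0,-1],[0,0,0,0,0,0],[0,0,0,0,0,0]])

```text
time: 3.1
ee_pos: [0.5448, 0.005, 0.1496]
eef_rot: [0.758, 0.652, -0.0, -0.0]
ft_force: [-0.0, 0.0, 0.3]
width: 0.0872
grip_force: 0.0
```

```bash
python3 - <<'E'
from h import *
go((.546,.004,.033),81.7); s=read_state(); print(s['time'],s['ee_pos'],s['joint_positions'])
E
```

```text
shift [-0.021  0.035  2.915] max/1row 2.91 turn [-0.002  0.    -0.031]
3.1 [0.5447765  0.00503811 0.14959705] [ 0.57227051  0.31934787 -0.77731917  1.75145931  0.2414924   1.16962655
 -0.42422415]
```

Request:
carry_out(moves=[[0,0,0.8,0,0,0],[0,0,0.8,0,0,0],[0,0,0.8,0,0,0],[0,0,0.5,0,0,0],[0,0,0,0,0,0]])

```text
time: 3.72
ee_pos: [0.5441, 0.0052, 0.0328]
eef_rot: [0.757, 0.653, -0.001, -0.001]
ft_force: [0.3, -0.9, 0.8]
width: 0.0872
grip_force: 0.0
```

Request:
carry_out(moves=[[0,0,0,0,0,0],[0,0,0,0,0,0],[0,0,0,0,0,0],[0,0,0,0,0,0],[0,0,0,0,0,0],[0,0,-0.5,0,0,0],[0,0,-0.8,0,0,0],[0,0,-0.8,0,0,0],[0,0,-0.8,0,0,0]], fingers=20, force=25)

```text
time: 4.85
ee_pos: [0.5449, 0.0054, 0.1522]
eef_rot: [0.757, 0.654, 0.0, 0.0]
ft_force: [0.2, -0.2, -0.4]
width: 0.0439
grip_force: 25.0
```

```bash
python3 - <<'E'
from h import *
s=read_state(); print(s['time'],s['ee_pos'],s['width'],s['grip_force'])
go((.427,-.298,.15),81.7)
E
```

```text
4.85 [0.54491979 0.00535762 0.15215616] 0.043906825020940676 24.999953324440867
shift [-7.931 -1.817  0.052] max/1row 7.93 turn [ 0.007 -0.    -0.005]
```

Request:
carry_out(moves=[[-0.8,-0.16,0,0,0,0],[-0.8,-0.16,0,0,0,0],[-0.8,-0.16,0,0,0,0],[-0.8,-0.16,0,0,0,0],[-0.8,-0.16,0,0,0,0],[-0.8,-0.16,0,0,0,0],[-0.8,-0.16,0,0,0,0],[-0.8,-0.16,0,0,0,0],[-0.8,-0.16,0,0,0,0],[-0.75,-0.15,0,0,0,0],[0,0,0,0,0,0],[0,0,0.8,0,0,0],[0,0,0.8,0,0,0],[0,0,0.8,0,0,0],[0,0,0.2,0,0,0],[0,0,0,0,0,0]])

```text
time: 6.85
ee_pos: [0.4363, -0.2998, 0.0466]
eef_rot: [0.757, 0.654, 0.0, 0.0]
ft_force: [0.5, -1.0, 0.8]
width: 0.0439
grip_force: 25.0
```

Request:
carry_out(moves=[[0,0,0,0,0,0],[0,0,0,0,0,0],[0,0,0,0,0,0],[0,0,-0.4,0,0,0],[0,0,-0.8,0,0,0],[0,0,-0.8,0,0,0],[0,0,-0.6,0,0,0]], fingers=56)

```text
time: 7.72
ee_pos: [0.4362, -0.3004, 0.1524]
eef_rot: [0.757, 0.654, 0.0, 0.001]
ft_force: [-0.4, -0.1, 0.4]
width: 0.0557
grip_force: 0.0
```

```bash
python3 - <<'E'
from h import *
s=read_state(); print(s['time'],s['ee_pos'],s['width'],s['grip_force'])
go((.5975,.09,.15),81.7)
E
```

```text
7.725 [ 0.43621241 -0.30036867  0.15242791] 0.055747005813216524 0.0
shift [10.241  2.572  0.055] max/1row 10.24 turn [ 0.013  0.008 -0.007]
```

Request:
carry_out(moves=[[0.93,0.234,0,0,0,0],[0.93,0.234,0,0,0,0],[0.93,0.234,0,0,0,0],[0.93,0.234,0,0,0,0],[0.93,0.234,0,0,0,0],[0.93,0.234,0,0,0,0],[0.93,0.234,0,0,0,0],[0.93,0.234,0,0,0,0],[0.93,0.234,0,0,0,0],[0.93,0.234,0,0,0,0],[0.94,0.234,0,0,0,0],[0,0,0,0,0,0],[0,0,0,0,0,0]], fingers=75)

```text
time: 9.35
ee_pos: [0.5972, 0.0894, 0.1504]
eef_rot: [0.757, 0.654, -0.0, 0.0]
ft_force: [-0.4, -0.2, 1.2]
width: 0.0752
grip_force: 0.0
```

```bash
python3 - <<'E'
from h import *
s=read_state(); print(s['time'],s['ee_pos'],s['width'],s['grip_force'])
go((.5975,.09,.033),81.7)
c=snap('side','side1.png'); w=cloud(c); 
im=c['pixels'][80:260,230:430,::-1]; cv2.imwrite('pics/c2.png',cv2.resize(im,None,fx=3.3,fy=3.3))
E
```

```text
9.35 [0.59717925 0.08943774 0.15036718] 0.07524687606126212 0.0
shift [0.017 0.005 2.934] max/1row 2.93 turn [ 0.003  0.004 -0.01 ]
```

View pics/c2.png

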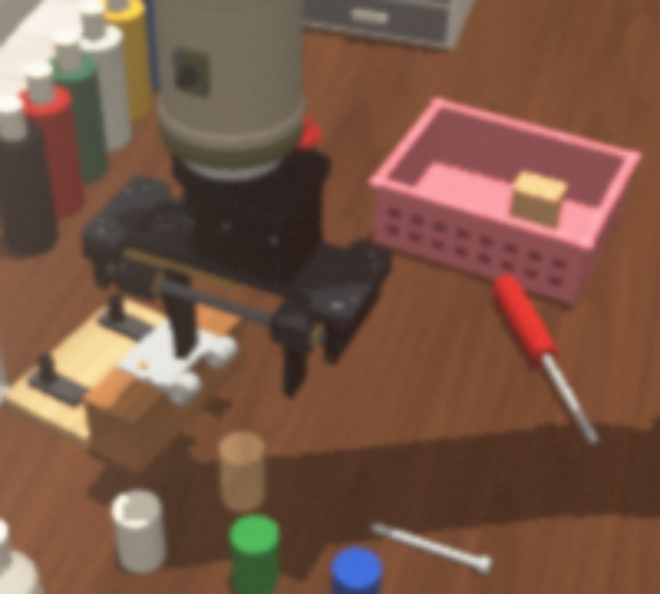

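The block stands in the basket at crop (540,197). The gripper is above the stub at crop (242,470), clear of the rail. Descending.

Request:
carry_out(moves=[[0,0,0.8,0,0,0],[0,0,0.8,0,0,0],[0,0,0.8,0,0,0],[0,0,0.5,0,0,0],[0,0,0,0,0,0]])

```text
time: 10.02
ee_pos: [0.5965, 0.089, 0.0329]
eef_rot: [0.757, 0.653, -0.001, -0.0]
ft_force: [0.6, 0.4, -0.5]
width: 0.0751
grip_force: 0.0
```

Request:
carry_out(moves=[[0,0,0,0,0,0],[0,0,0,0,0,0],[0,0,0,0,0,0],[0,0,0,0,0,0],[0,0,0,0,0,0],[0,0,-0.5,0,0,0],[0,0,-0.8,0,0,0],[0,0,-0.8,0,0,0],[0,0,-0.8,0,0,0]], fingers=15, force=25)

```text
time: 11.15
ee_pos: [0.5972, 0.0903, 0.1523]
eef_rot: [0.757, 0.654, 0.0, 0.0]
ft_force: [0.4, -0.5, -0.7]
width: 0.0332
grip_force: 25.0
```

```bash
python3 - <<'E'
from h import *
s=read_state(); print(s['time'],s['ee_pos'],s['width'],s['grip_force'])
go((.518,-.314,.15),81.7)
E
```

```text
11.15 [0.59721562 0.09025908 0.15227482] 0.03319371640992355 25.000054048753064
shift [-10.287  -0.493   0.053] max/1row 10.29 turn [ 0.008 -0.002 -0.006]
```

Request:
carry_out(moves=[[-0.86,-0.041,0,0,0,0],[-0.86,-0.041,0,0,0,0],[-0.86,-0.041,0,0,0,0],[-0.86,-0.041,0,0,0,0],[-0.86,-0.041,0,0,0,0],[-0.86,-0.041,0,0,0,0],[-0.86,-0.041,0,0,0,0],[-0.86,-0.041,0,0,0,0],[-0.86,-0.041,0,0,0,0],[-0.86,-0.041,0,0,0,0],[-0.86,-0.041,0,0,0,0],[-0.84,-0.041,0,0,0,0],[0,0,0,0,0,0],[0,0,0.8,0,0,0],[0,0,0.8,0,0,0],[0,0,0.8,0,0,0],[0,0,0.2,0,0,0],[0,0,0,0,0,0]])

```text
time: 13.4
ee_pos: [0.5183, -0.3143, 0.0467]
eef_rot: [0.757, 0.654, 0.0, 0.0]
ft_force: [0.3, 0.2, -0.5]
width: 0.0334
grip_force: 25.0
```

Request:
carry_out(moves=[[0,0,0,0,0,0],[0,0,0,0,0,0],[0,0,0,0,0,0],[0,0,-0.4,0,0,0],[0,0,-0.8,0,0,0],[0,0,-0.8,0,0,0],[0,0,-0.6,0,0,0]], fingers=47)

```text
time: 14.28
ee_pos: [0.5183, -0.3148, 0.1526]
eef_rot: [0.757, 0.654, 0.0, 0.001]
ft_force: [0.5, -0.1, 0.4]
width: 0.0467
grip_force: 0.0
```

```bash
python3 - <<'E'
from h import *
s=read_state(); print(s['time'],s['ee_pos'],s['width'],s['grip_force'])
go((.507,.3215,.15),109.7)
E
```

```text
14.275 [ 0.51829003 -0.31484828  0.1525828 ] 0.046736618573617286 0.0
shift [15.699 -2.59   0.045] max/1row 15.7 turn [ 0.013  0.01  -3.507]
```

Request:
carry_out(moves=[[0.98,-0.162,0,0,0,0],[0.98,-0.162,0,0,0,0],[0.98,-0.162,0,0,0,0],[0.98,-0.162,0,0,0,0],[0.98,-0.162,0,0,0,0],[0.98,-0.162,0,0,0,0],[0.98,-0.162,0,0,0,0],[0.98,-0.162,0,0,0,0],[0.98,-0.162,0,0,0,0],[0.98,-0.162,0,0,0,0],[0.98,-0.162,0,0,0,0],[0.98,-0.162,0,0,0,0],[0.98,-0.162,0,0,0,0],[0.98,-0.162,0,0,0,0],[0.98,-0.162,0,0,0,0],[0.98,-0.162,0,0,0,0],[0,0,0,0,0,-0.88],[0,0,0,0,0,-0.88],[0,0,0,0,0,-0.88],[0,0,0,0,0,-0.87]], fingers=40)

```text
time: 16.77
ee_pos: [0.5066, 0.3209, 0.1509]
eef_rot: [0.574, 0.819, 0.0, 0.0]
ft_force: [-0.6, 0.9, -0.5]
width: 0.04
grip_force: 0.0
```

```bash
python3 - <<'E'
from h import *
s=read_state(); print(s['time'],s['ee_pos'],s['width'],s['joint_positions'])
# basket check + rail pose from both cameras
for n in('top','side'):
    c=snap(n,n+'2.png'); w=cloud(c).reshape(-1,3); q=c['pixels'].reshape(-1,3).astype(int)
    m=(w[:,2]>.04)&(w[:,2]<.063)&(abs(w[:,0]-.47)<.085)&(abs(w[:,1]+.306)<.06)
    m&=(q[:,0]>q[:,2]+40)&(q[:,1]>q[:,2]+15)
    print(n,m.sum(), [w[m&(w[:,0]<.48)].mean(0).round(3), w[m&(w[:,0]>=.48)].mean(0).round(3)])
go((.507,.3215,.031),109.7)
# lid from initial images, pull top
for n in('top0','side0'):
    c=dict(np.load(f'pics/{n}.png.npz')); w=cloud(c).reshape(-1,3)
    m=(w[:,2]>.038)&(w[:,2]<.06)&(np.hypot(w[:,0]-.507,w[:,1]-.3215)<.045)
    m&=w[:,2]>.0435 if n=='side0' else True
    rc=cv2.minAreaRect((w[m,:2]*1000).astype(np.float32)); print(n,m.sum(),rc,w[m].mean(0).round(4))
E
```

```text
16.775 [0.50658817 0.32089845 0.15093017] 0.039974165190855254 [ 0.10572459  0.5232691  -0.98279576  1.6000725   0.45222458  1.26302216
 -0.60688028]
top 237 [array([ 0.438, -0.299,  0.058]), array([ 0.519, -0.313,  0.057])]
side 164 [array([ 0.439, -0.294,  0.055]), array([nan, nan, nan])]
shift [0.012 0.013 2.992] max/1row 2.99 turn [0.005 0.    0.012]
top0 130 ((507.2832946777344, 321.5776672363281), (19.819190979003906, 59.994144439697266), 19.66997718811035) [0.507  0.3213 0.0453]
side0 278 ((507.6258850097656, 322.6864318847656), (19.97330665588379, 59.369789123535156), 18.612966537475586) [0.5075 0.3236 0.0469]<stdin>:8: RuntimeWarning: Mean of empty slice.
  ret = um.true_divide(
```

Request:
carry_out(moves=[[0,0,0.8,0,0,0],[0,0,0.8,0,0,0],[0,0,0.8,0,0,0],[0,0,0.52,0,0,0],[0,0,0,0,0,0],[0,0,0,0,0,0]])

```text
time: 17.62
ee_pos: [0.507, 0.3214, 0.0343]
eef_rot: [0.576, 0.818, 0.001, 0.0]
ft_force: [0.3, -0.3, -0.2]
width: 0.04
grip_force: 0.0
```

Request:
carry_out(moves=[[0,0,0,0,0,0],[0,0,0,0,0,0],[0,0,0,0,0,0],[0,0,0,0,0,0],[0,0,0,0,0,0],[0,0,0,0,0,0]], fingers=5, force=45)

```text
time: 18.38
ee_pos: [0.5067, 0.3209, 0.0333]
eef_rot: [0.576, 0.818, 0.0, 0.0]
ft_force: [-0.7, -1.3, 5.8]
width: 0.0193
grip_force: 45.0
```

Request:
carry_out(moves=[[0,0,-0.3,0,0,0],[0,0,-0.6,0,0,0],[0,0,-0.8,0,0,0],[0,0,-0.8,0,0,0],[0,0,0,0,0,0]])

```text
time: 19.0
ee_pos: [0.5075, 0.3221, 0.1368]
eef_rot: [0.576, 0.818, 0.002, 0.001]
ft_force: [0.3, 0.6, -1.1]
width: 0.0195
grip_force: 45.0
```

```bash
python3 - <<'E'
from h import *
s=read_state(); print(s['time'],s['ee_pos'],s['width'],s['grip_force'],s['ft_force'])
# rail fit: yaw from rail top front/back edges; knuckles
for n in('top0','side0','top2'):
    c=dict(np.load(f'pics/{n}.png.npz')); w=cloud(c); q=c['pixels'].astype(int)
    w=w.reshape(-1,3); q=q.reshape(-1,3)
    near=np.hypot(w[:,0]-.677,w[:,1]-.018)<.1
    sat=q.max(1)-q.min(1)
    wood=near&(w[:,2]>.053)&(w[:,2]<.064)&(sat>60)
    st=near&(w[:,2]>.053)&(w[:,2]<.075)&(sat<45)&(q.max(1)>120)
    if wood.sum()<20: continue
    rc=cv2.minAreaRect((w[wood,:2]*1000).astype(np.float32)); print(n,wood.sum(),np.round(rc[0],1),np.round(rc[1],1),round(rc[2],2))
    rc=cv2.minAreaRect((w[st,:2]*1000).astype(np.float32)); print(n,'steel',st.sum(),np.round(rc[0],1),np.round(rc[1],1),round(rc[2],2))
E
```

```text
19.0 [0.50745435 0.32213538 0.13683163] 0.019502408964743354 44.98910919763148 [ 0.28994452  0.57860266 -1.08485362]
top0 387 [648.9  25.7] [149.7 127.8] 74.37
top0 steel 421 [676.2  18.2] [69.5 67.9] 74.1
side0 457 [649.4  27. ] [150.6 129.6] 73.37
side0 steel 472 [675.3  12.1] [85.7 69.6] 74.16
top2 385 [686.2  15.2] [149.4  50.8] 74.26
top2 steel 421 [676.4  18.2] [69.8 67.7] 74.49
```

```bash
python3 - <<'E'
from h import *
go((.5554,.0519,.137),74.4)
E
```

```text
shift [-6.764 -1.152 -0.016] max/1row 6.76 turn [ 0.034 -0.017  4.416]
```

Request:
carry_out(moves=[[-0.677,-0.115,0,0,0,0],[-0.677,-0.115,0,0,0,0],[-0.677,-0.115,0,0,0,0],[-0.677,-0.115,0,0,0,0],[-0.677,-0.115,0,0,0,0],[-0.677,-0.115,0,0,0,0],[-0.677,-0.115,0,0,0,0],[-0.677,-0.115,0,0,0,0],[-0.677,-0.115,0,0,0,0],[-0.677,-0.115,0,0,0,0],[0,0,0,0,0,0.7],[0,0,0,0,0,0.75],[0,0,0,0,0,0.75],[0,0,0,0,0,0.75],[0,0,0,0,0,0.75],[0,0,0,0,0,0.72],[0,0,0,0,0,0],[0,0,0,0,0,0]])

```text
time: 21.25
ee_pos: [0.5543, 0.0505, 0.1329]
eef_rot: [0.796, 0.605, -0.0, -0.0]
ft_force: [0.8, -0.5, -1.9]
width: 0.0193
grip_force: 45.0
```

```bash
python3 - <<'E'
from h import *
s=read_state(); print(s['time'],s['ee_pos'],s['width'],s['grip_force'])
go((.5554,.0519,.0813),74.4)
E
```

```text
21.25 [0.55427729 0.0504616  0.13291037] 0.019324360065763425 44.989406587556005
shift [0.042 0.018 1.29 ] max/1row 1.29 turn [-0.001  0.001  0.012]
```

Request:
carry_out(moves=[[0.02,0.01,0.45,0,0,0],[0.02,0.01,0.5,0,0,0],[0,0,0.34,0,0,0],[0,0,0,0,0,0],[0,0,0,0,0,0]])

```text
time: 21.88
ee_pos: [0.5559, 0.0519, 0.0816]
eef_rot: [0.797, 0.604, 0.0, 0.0]
ft_force: [0.1, -0.2, -2.0]
width: 0.0199
grip_force: 45.0
```

```bash
python3 - <<'E'
from h import *
s=read_state(); print(s['time'],s['ee_pos'])
go((.5939,.0411,.0813),74.4)
a=snap('top','top3.png')['pixels'][:,:,::-1]; b=snap('side','side3.png')['pixels'][:,:,::-1]
cv2.imwrite('pics/c3.png',np.hstack([cv2.resize(a[120:220,270:370],(400,400),interpolation=cv2.INTER_CUBIC),cv2.resize(b[150:250,230:330],(400,400),interpolation=cv2.INTER_CUBIC)]))
E
```

```text
21.875 [0.55590527 0.05189937 0.081598  ]
shift [-0.004  0.987  0.008] max/1row 0.99 turn [ 0.002 -0.002 -0.005]
```

View pics/c3.png

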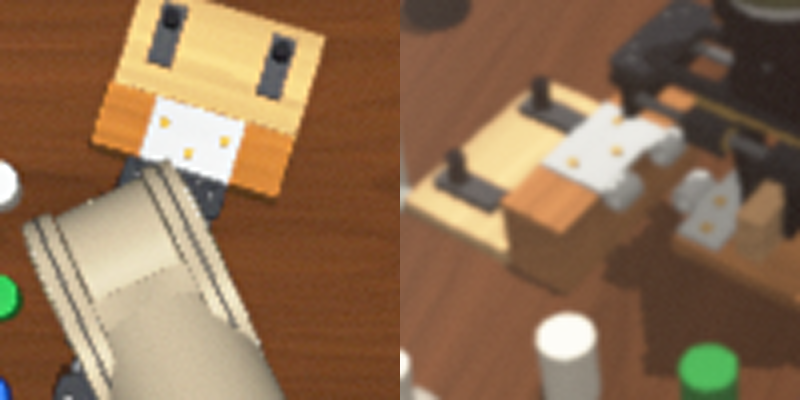

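Top view: the wrist hides the hinge. Side view: rail knuckles at crop (625,190) and (665,145), lid knuckle at (697,188), about 40 mm in front of the gap. I'll compare depth points in the rail frame.

```bash
cat >> h.py <<'E'
def rail(c,eye=(.6522,.0248,.06),yaw=-15.6):
    w=cloud(c); q=c['pixels'].astype(int); a=np.radians(yaw)
    M=np.array([[np.cos(a),np.sin(a),0],[-np.sin(a),np.cos(a),0],[0,0,1]])
    return ((w-np.array(eye))@M.T*1000), (q.max(2)-q.min(2))
def ext(n,p,m):
    e=p[m]; 
    if len(e)>5: print(n,len(e),'x',np.percentile(e[:,0],[2,50,98]).round(1),'y',np.percentile(e[:,1],[2,50,98]).round(1),'z',np.percentile(e[:,2],[2,50,97]).round(1))
E
python3 - <<'E'
from h import *
for n in ('side0','side3','top0'):
    p,s=rail(dict(np.load(f'pics/{n}.png.npz')))
    x,y,z=p[...,0],p[...,1],p[...,2]; b=(s<50)&(abs(z)<14); print(n)
    for k,y0 in(('R+',24.5),('R-',-24.5)): ext(k,p,b&(abs(x)<9)&(abs(y-y0)<16))
    ext('tops',p,b&(abs(x)<3)&(abs(y)<45)&(z>4))
    if n=='side3':
        ext('L',p,b&(x>-51)&(x<-29)&(abs(y)<18)); ext('Ltop',p,b&(x>-44)&(x<-36)&(abs(y)<18)&(z>5))
        ext('lidwood',p,(abs(x+100)<60)&(abs(y)<60)&(abs(z+1)<5))
        for xx in(-70,-60,-50): ext('lidleaf',p,(abs(x-xx)<4)&(abs(y)<45)&(abs(z)<12)&(s<50))
E
```

```text
side0
R+ 65 x [-8.5 -1.2  7.8] y [15.5 29.4 36.1] z [-5.7  6.5 10.9]
R- 62 x [-8.  -1.2  8.1] y [-33.2 -20.3 -13.6] z [-6.1  6.1 10.1]
tops 29 x [-2.8 -0.6  2.7] y [-32.3  15.4  34.2] z [ 5.7  9.  11.8]
side3
R+ 64 x [-8.4 -1.6  7.7] y [14.7 29.8 34.8] z [-7.2  6.3 11.3]
R- 59 x [-8.2 -0.6  7.8] y [-32.2 -19.6 -14.1] z [-6.1  6.3 10.4]
tops 34 x [-2.9 -0.7  2.9] y [-32.6  -0.2  34.5] z [ 5.6  9.1 12.2]
L 83 x [-50.6 -41.1 -30.8] y [-10.8   6.   14.6] z [-7.5  5.3 10.7]
Ltop 25 x [-43.3 -39.9 -36.4] y [-10.3   3.6  14.2] z [ 5.8  8.6 11.2]
lidwood 657 x [-148.2 -118.1  -48.6] y [-34.8  15.5  42.7] z [-5.4  0.7  3.8]
lidleaf 37 x [-73.8 -69.3 -66.2] y [-1.7 20.8 38. ] z [0.4 3.5 6.2]
lidleaf 50 x [-63.7 -60.  -56.3] y [-18.5  13.   37.1] z [0.7 3.7 5.6]
lidleaf 51 x [-53.7 -50.4 -46.3] y [-24.8   6.6  36.2] z [1.2 3.6 6.2]
top0
R+ 40 x [-8.9 -1.1  7.8] y [14.9 24.4 34.1] z [-0.6  7.4 12.8]
R- 35 x [-8.4 -0.8  8.2] y [-33.5 -24.6 -15. ] z [-0.7  7.3 12.6]
tops 22 x [-2.9 -0.2  2.3] y [-29.9  15.8  33.6] z [ 4.8  8.8 13. ]
```

Request:
carry_out(moves=[[-0.02,0.25,-0.005,0,0,0],[0,0.25,0,0,0,0],[0,0.2,0,0,0,0],[0,0.15,0,0,0,0],[0,0.12,0,0,0,0],[0,0,0,0,0,0],[0,0,0,0,0,0]])

```text
time: 22.85
ee_pos: [0.5926, 0.0406, 0.0815]
eef_rot: [0.797, 0.604, -0.0, -0.0]
ft_force: [0.4, 0.2, -2.2]
width: 0.0196
grip_force: 45.0
```

```bash
python3 - <<'E'
from h import *
s=read_state(); print(s['time'],s['ee_pos'],s['ft_force'],s['grip_force'])
go((.5939,.0411,.0813),74.4)
c=snap('side','side4.png'); b=c['pixels'][:,:,::-1]
cv2.imwrite('pics/c4.png',cv2.resize(b[160:230,250:350],(800,560),interpolation=cv2.INTER_CUBIC))
p,q=rail(c); x,y,z=p[...,0],p[...,1],p[...,2]; b=(q<50)&(abs(z)<14)
ext('R+',p,b&(abs(x)<9)&(abs(y-24.5)<12)); ext('R-',p,b&(abs(x)<9)&(abs(y+24.5)<12));ext('L',p,b&(abs(x)<9)&(abs(y)<13));ext('Ltop',p,b&(abs(x)<4)&(abs(y)<13)&(z>5))
for xx in(-30,-20,-10): ext('lidleaf',p,(abs(x-xx)<4)&(abs(y)<45)&(abs(z)<12)&(q<50))
E
```

```text
22.85 [0.59259117 0.04064594 0.08148492] [ 0.38494906  0.19027364 -2.2144248 ] 44.989072093740106
shift [0.02  0.028 0.005] max/1row 0.03 turn [-0.001  0.001 -0.004]
R+ 67 x [-8.5 -1.1  7.5] y [13.3 28.5 35.4] z [-6.5  5.8 10.7]
R- 41 x [-8.4 -2.6  7.8] y [-32.4 -21.1 -13.4] z [ 0.4  7.8 11. ]
L 55 x [-8.1 -2.4  8.5] y [-11.6   1.5  12.7] z [ 1.6  7.5 11.5]
Ltop 23 x [-3.9 -1.   3.4] y [-11.2   0.1  11.4] z [ 5.8  9.3 12. ]
lidleaf 38 x [-33.2 -29.8 -26.3] y [-5.7 15.6 36.4] z [1.  3.  4.6]
lidleaf 47 x [-23.6 -19.6 -16.1] y [-17.   12.   35.5] z [0.6 3.2 5.3]
lidleaf 67 x [-13.8  -8.4  -6.1] y [-26.1   6.3  35.1] z [-0.9  3.4  7.7]
```

View pics/c4.png

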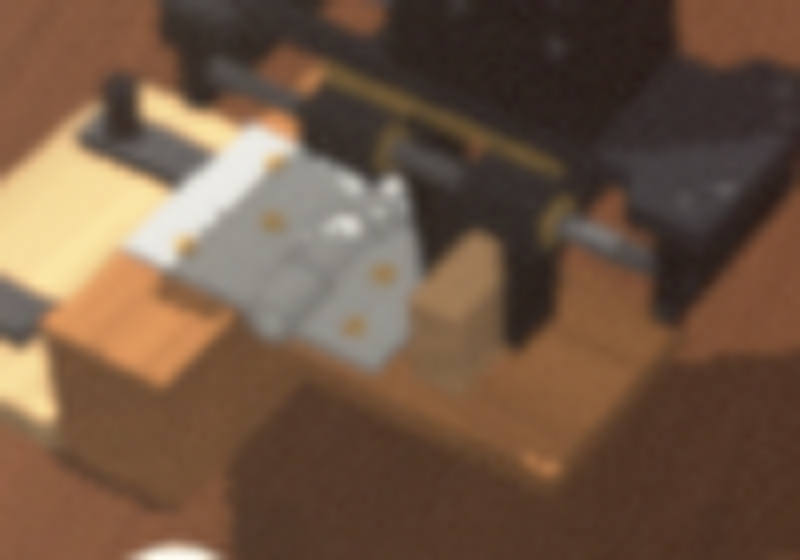

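The lid's knuckle is seated in the gap at crop (320,265) and level, with no contact force, about 1 mm short in x. I'll nudge forward and use contact with the rail face as a check.

Request:
carry_out(moves=[[0,0.03,0,0,0,0],[0,0,0,0,0,0],[0,0,0,0,0,0]])

```text
time: 23.28
ee_pos: [0.5939, 0.0402, 0.0815]
eef_rot: [0.797, 0.604, -0.0, 0.0]
ft_force: [0.4, -0.5, -2.9]
width: 0.0196
grip_force: 45.0
```

Request:
carry_out(moves=[[0,0.025,0,0,0,0],[0,0,0,0,0,0],[0,0,0,0,0,0]])

```text
time: 23.65
ee_pos: [0.5944, 0.0402, 0.0814]
eef_rot: [0.797, 0.604, -0.0, -0.0]
ft_force: [-5.2, 1.3, 0.7]
width: 0.0199
grip_force: 45.0
```

Request:
carry_out(moves=[[0,0.025,0,0,0,0],[0,0,0,0,0,0],[0,0,0,0,0,0]])

```text
time: 24.02
ee_pos: [0.5945, 0.0403, 0.0812]
eef_rot: [0.797, 0.605, -0.001, -0.001]
ft_force: [-8.9, 1.1, 2.0]
width: 0.0195
grip_force: 45.0
```

Request:
carry_out(moves=[[0,-0.06,0,0,0,0],[0,0,0,0,0,0],[0,0,0,0,0,0],[0,0,0,0,0,0]])

```text
time: 24.52
ee_pos: [0.5938, 0.0401, 0.0816]
eef_rot: [0.797, 0.604, 0.0, 0.0]
ft_force: [-0.6, 0.2, -2.1]
width: 0.0193
grip_force: 45.0
```

```bash
python3 - <<'E'
from h import *
s=read_state(); print(s['time'],s['ee_pos'],s['ft_force'],s['grip_force'])
c=snap('side','side5.png')
p,q=rail(c); x,y,z=p[...,0],p[...,1],p[...,2]; b=(q<50)&(abs(z)<14)
ext('R+',p,b&(abs(x)<9)&(abs(y-24.5)<12)); ext('R-',p,b&(abs(x)<9)&(abs(y+24.5)<12));ext('Ltop',p,b&(abs(x)<4)&(abs(y)<13)&(z>5))
ext('Rtop',p,b&(abs(x)<4)&(abs(abs(y)-24.5)<9)&(z>5))
for xx in(-35,-25,-15,-90,-70): ext('lid%d'%xx,p,(abs(x-xx)<4)&(abs(y-20)<20)&(abs(z)<7))
E
```

```text
24.525 [0.5938046  0.04012118 0.08159671] [-0.60975392  0.17601742 -2.12357604] 44.98900347389281
R+ 61 x [-7.8 -0.7  6.9] y [14.6 27.9 36.1] z [-6.6  7.1 10.4]
R- 39 x [-7.8 -2.1  7.2] y [-33.7 -21.4 -14.1] z [ 0.   7.5 10.4]
Ltop 24 x [-2.5  0.2  3.5] y [-9.8  1.3 11.1] z [ 6.1  8.9 11.4]
Rtop 29 x [-3.9 -0.7  3.2] y [-31.9  15.7  30.9] z [ 6.7  8.9 11.3]
lid-35 33 x [-38.6 -34.9 -31.4] y [ 7.  25.4 39.8] z [-1.   2.7  5.2]
lid-25 42 x [-28.9 -25.3 -21.1] y [ 0.4 20.8 38.5] z [-3.7  3.5  6.2]
lid-15 42 x [-18.6 -15.2 -11.6] y [ 2.2 24.1 39.8] z [-5.3  3.4  5.3]
lid-90 42 x [-93.3 -89.7 -86.1] y [ 2.2 24.8 39.9] z [-4.4  0.1  2.5]
lid-70 44 x [-73.8 -69.8 -66.6] y [ 4.5 21.7 39.1] z [-2.8  1.   6.5]
```

The knuckle tops and hinge positions match, the lid is level and the force is about zero. Handing in.

```bash
python3 -c "
from bench import r
print(r.close_job())"
```

```text
the job is handed in; nothing more can be done
None
```

I handed the job in at 24.5 s, and no verdict came back. Both offcuts are in the basket, and the lid is held level with its knuckle between the rail knuckles, lined up to about 1 mm by camera and a light touch on the rail face.

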